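# Lay up the fondue caddy

## Task

Lay up the green caddy for tonight's fondue: first stand the orange cup in the middle of the white saucer and let go, then lower the yellow cup upright into it until it rests loosely inside, without ramming it down; also stand the red-lidded fuel tin in the middle of the black plate and the dark pepper mill in the middle of the cork coaster, at any point in the work. Leave the blue cup, the blue-lidded tin and the white mill standing where they are.

Things in the scene. Friction and masses are not known exactly. Their poses are not given: they have to be found in the camera images.
- orange_cup: ORANGE tapered stoneware dip cup, upright, open top: 80 mm tall, outer diameter 62 mm at the rim, 40 mm at the foot, wall 3 mm, inner floor 34 mm above the underside, 140 g. Origin: centre of the underside, z up. Like all seven loose things it starts on the bare tabletop (z = 0), on the robot's side or at the ends of the caddy.
- yellow_cup: YELLOW tapered stoneware dip cup, upright, open top: 80 mm tall, outer diameter 62 mm at the rim, 40 mm at the foot, wall 3 mm, inner floor 34 mm above the underside, 140 g. Origin: centre of the underside, z up. Nested in the orange cup, its foot rests on that cup's inner floor (34 mm up) with about 1.5 mm play all round; it needs no pushing.
- blue_cup: BLUE tapered stoneware dip cup, upright, open top: 80 mm tall, outer diameter 62 mm at the rim, 40 mm at the foot, wall 3 mm, inner floor 34 mm above the underside, 140 g. Origin: centre of the underside, z up. Look-alike that stays where it is.
- red_tin: Round aluminium fuel tin, upright, 64 mm tall: body diameter 54 mm, 50 mm tall, under a flat 14 mm thick lid of diameter 56 mm; 200 g. Origin: centre of the underside, z up. Its lid is RED.
- blue_tin: Round aluminium fuel tin, upright, 64 mm tall: body diameter 54 mm, 50 mm tall, under a flat 14 mm thick lid of diameter 56 mm; 200 g. Origin: centre of the underside, z up. Its lid is BLUE. Look-alike that stays where it is.
- dark_mill: DARK brown wooden mill, upright, 94 mm tall, one rigid piece: foot diameter 48 mm, waist 34 mm, straight head of diameter 40 mm from 56 to 88 mm height, 12 mm steel button on top; 150 g. Origin: centre of the underside, z up. 
- white_mill: WHITE painted mill, upright, 94 mm tall, one rigid piece: foot diameter 48 mm, waist 34 mm, straight head of diameter 40 mm from 56 to 88 mm height, 12 mm steel button on top; 150 g. Origin: centre of the underside, z up. Look-alike that stays where it is.
- white_saucer: WHITE round ceramic saucer, flat on top, diameter 76 mm, 5 mm thick. Origin: centre of its underside, z up. Fixed inside the green caddy, on its floor 8 mm above the table. The caddy is a low fixed tray, 370 x 150 mm, walls 22 mm high; its three pads lie in a row along its length, about 115 mm apart, in any order.
- black_plate: BLACK square flat plate, 74 x 74 mm (sides along x and y), 5 mm thick. Origin: centre of its underside, z up. Fixed inside the green caddy, on its floor 8 mm above the table. Other kitchen pieces (pot, burner, jars, cheese board) stand only beyond x = 0.78 m or |y| = 0.5 m, none taller than 130 mm.
- cork_coaster: CORK-brown round flat coaster, diameter 76 mm, 5 mm thick. Origin: centre of its underside, z up. Fixed inside the green caddy, on its floor 8 mm above the table. 
There are look-alikes about, which are no part of the job. What is shaped like the yellow_cup but pink is not meant. Leave any turquoise look-alike of the red_tin alone.

How it is judged:
By the outcome, as a careful person would: the job done as asked, in the order asked, and still so for the second after the job is handed in, with the robot touching nothing.
It also fails if it takes over 128 s, if anything falls off the work surface, if the arm or the gripper's body presses on something with over 40 N, if the wrist force passes 120 N, or if a joint passes its speed limit or range.

## Robot

A 6-joint arm with a two-finger parallel gripper is mounted at the origin on the work surface. World frame = base frame: x ahead of the robot, y to its left, z up, the work surface at z = 0. Lengths are in m, angles in rad, forces in N, time in s.
With the tool pointing down it reaches from about 0.35 to 0.975 m from the base axis. Payload 4.9 kg.
Tool frame: the origin (TCP) lies at the very end of the fingers, on their centre line; the grasp point (between the pads) lies 19 mm behind it (ctrl.grasp_offset is the distance from the TCP to the grasp point, in m); z points along the fingers, y is the line along which they close (so a half turn about z gives the same grasp; the last joint's range is limited). The gripper opens to 85 mm and grips with 20 to 120 N. Pads are 22 mm wide; open, the fingers measure 114 mm over their backs; the gripper's body (76 mm by 85 mm) begins 54 mm behind the grasp point. The pads swing forward as they close: fully open they stand 13 mm farther back than shut.
Start: joints at [1.13, 0.053, 1.613, -0, 1.476, -0.119], TCP at [0.198, 0.593, 0.231] pointing down, gripper open.
Joint ranges: [-3.01, 3.01], [-1.01, 2.22], [0.06, 2.58], [-1.02, 4.17], [0.09, 2.62], [-3.14, 3.14]. Speed limits (rad/s): [2.57, 2.57, 3.14, 3.14, 3.14, 3.14].

## Interface

Orientations are given as a rotation vector (axis times angle).
In Python, from station import ctrl, optics gives the robot as it stands.
- The arm moves only by the shell command python3 -m handwheel 'ROWS' [OPENING] [FORCE]. ROWS is JSON, a list of rows, each an object of numbers: "tx", "ty", "tz": the shift along the tool's x, y, z in mm; "roll": the turn about the tool's z in rad. A call has 1 to 12 rows; each row shifts and turns the commanded pose from where the row before left it, along the tool's axes as they then stand; what a row does not reach is not made up. A row lasts 1/12 s, in which the tool goes at most 41.7 mm and 7.16 degrees, less where a joint would pass 70% of its speed; a pose out of reach is approached as far as the arm can. A call with a gripper value outside its range is refused whole. OPENING is the finger opening in mm, from 0 to 85.4, set as the call begins (- or left out, the last holds). The fingers move at their own pace and stop on an object; FORCE is the grip in N (left out, the last holds). Time passes only in rows, so rows that do not move let the fingers close. It gives the time, the measured TCP pose, the force, the opening and the grip force at its end, in the units of the state.
- ctrl.get_obs(): the state, without advancing time (a new reading comes with each control period).
- optics.get_image(name): name is "scene" or "top" or "wrist"; returns (picture, depth): 480x640x3 uint8, red, green, blue; 480x640 float32, m along the optical axis (not along the pixel's ray), 0 where there is no reading.
- optics.camera_params(name): a dict with "mtx" (3x3 intrinsics, pixels), "extrinsics" (4x4, takes a point from camera to world coordinates); the wrist camera has in their place "tool_from_camera" (4x4, takes a point from camera to tool coordinates, whose origin is the TCP and whose axes are the flange's). Camera axes: x right, y down, z forward; pixel columns grow to the right and rows downward; lengths in m; the calibration is good to about 2 mm. The wrist camera is an equidistant fisheye: a pixel r from the principal point sees the ray r / f radians off the axis. A picture is of the moment at which its call begins: read the wrist's pose just before it. camera_params takes no time and is no camera call.
- ctrl.finish_job(): hands the job in; it is judged then, once.
The state is a dict: "t": time; "q": joint angles; "dq": joint speeds; "effort": joint torques, N m; "tool_pos": TCP position; "tool_rot": TCP orientation; "contact_force": force on the tool from outside, world axes, zero at the start; "wrist_torque": the same for the moment, N m; "opening": finger opening in m; "grip_force": force on a finger pad.
Only numpy, scipy, OpenCV 4.12 (cv2) and the standard library are available. Lean on these libraries where they do the work, as an engineer would, in place of code of your own. Each camera call takes 0.05 s, during which the arm holds its last target. There are 200 camera calls.

## Working session

There is one attempt and no reset: what is moved stays moved. The work goes in short steps, Python scripts to look and compute and a shell command to move; the robot and the scene stay as the last step left them, time stands still between calls to the robot, and variables do not carry over. Pictures are saved under pics/ and viewed, at most 14 in all, crops included, and the job is handed in when it is done.

```bash
ls; mkdir -p pics
python3 - <<'E'
from station import ctrl, optics
import cv2,numpy as np
o=ctrl.get_obs();print({k:np.round(v,3) for k,v in o.items()})
for n in("top","scene"):
    im,d=optics.get_image(n);cv2.imwrite(f"pics/{n}0.png",im[:,:,::-1]);np.save(f"pics/{n}0.npy",d)
    print(optics.camera_params(n))
print(optics.camera_params("wrist"),ctrl.grasp_offset)
E
```

```text
pics
{'t': np.float64(0.0), 'q': array([ 1.13 ,  0.053,  1.614, -0.   ,  1.476, -0.119]), 'dq': array([ 0.   , -0.001, -0.   , -0.001, -0.002,  0.   ]), 'effort': array([-2.0000e-03, -3.9368e+01, -3.7017e+01, -0.0000e+00,  7.0000e-03,
       -0.0000e+00]), 'tool_pos': array([0.197, 0.592, 0.23 ]), 'tool_rot': array([-5.03e-01, -3.10e+00,  3.00e-03]), 'contact_force': array([-0.487, -0.24 ,  1.42 ]), 'wrist_torque': array([-0.009,  0.027,  0.009]), 'grip_force': np.float64(0.0), 'opening': np.float64(0.086)}
{'mtx': array([[458.7285361 ,   0.        , 316.83917842],
       [  0.        , 458.7285361 , 241.14494802],
       [  0.        ,   0.        ,   1.        ]]), 'extrinsics': array([[ 0.0710021 , -0.97559138,  0.20779837,  0.29237237],
       [-0.99747511, -0.06914062,  0.01621686, -0.00850177],
       [-0.00145372, -0.20842513, -0.97803724,  1.04767758],
       [ 0.        ,  0.        ,  0.        ,  1.        ]])}
{'mtx': array([[471.91810309,   0.        , 316.5011248 ],
       [  0.        , 471.91810309, 234.29225306],
       [  0.        ,   0.        ,   1.        ]]), 'extrinsics': array([[ 0.11360886,  0.64707114, -0.75391775,  1.16766461],
       [ 0.99351807, -0.07693755,  0.08368072, -0.07586467],
       [-0.00385721, -0.75853777, -0.65161765,  0.63549533],
       [ 0.        ,  0.        ,  0.        ,  1.        ]])}
{'mtx': array([[371.64829954,   0.        , 316.70464176],
       [  0.        , 371.64829954, 237.04498372],
       [  0.        ,   0.        ,   1.        ]]), 'tool_from_camera': array([[ 3.25699100e-04, -9.55746352e-01, -2.94191783e-01,
         7.56950711e-02],
       [ 9.99999611e-01,  5.52410193e-04, -6.87527881e-04,
         7.30985827e-04],
       [ 8.19616804e-04, -2.94191444e-01,  9.55746160e-01,
        -1.42996891e-01],
       [ 0.00000000e+00,  0.00000000e+00,  0.00000000e+00,
         1.00000000e+00]])} 0.0187
```

View pics/top0.png

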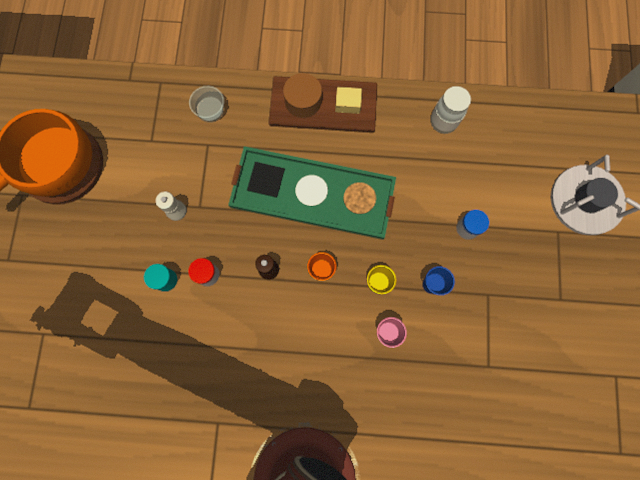

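View pics/scene0.png

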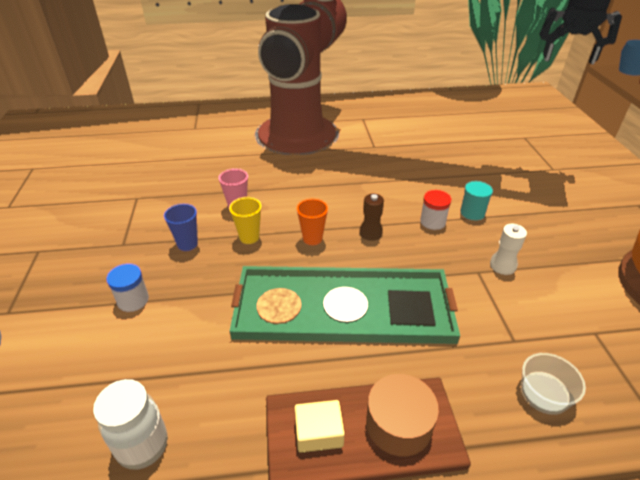

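Top view candidates: 
- **Cups:** orange (322,266), yellow (381,279), blue (438,280), pink (391,332). 
- **Tins:** red (203,270), turquoise (161,277), blue (475,222). 
- **Mills:** dark (266,265), white (168,204). 
- **Pads:** black plate (265,179), saucer (311,190), cork coaster (360,198). 

By colour and description I choose the orange cup, yellow cup, red tin and dark mill. I'll check the choice in one close crop and measure.

```bash
cat > h.py <<'E'
import cv2,numpy as np
from station import ctrl,optics
from scipy.spatial.transform import Rotation as R
def ray(n,u,v,z):
    c=optics.camera_params(n);M=c["extrinsics"]
    d=M[:3,:3]@np.linalg.solve(c["mtx"],[u,v,1.]);o=M[:3,3]
    return o+d*(z-o[2])/d[2]
def cloud(n,d):
    c=optics.camera_params(n);M=c["extrinsics"];K=c["mtx"]
    v,u=np.mgrid[:480,:640]
    P=np.stack([(u-K[0,2])/K[0,0]*d,(v-K[1,2])/K[1,1]*d,d],-1)
    return P@M[:3,:3].T+M[:3,3]
E
python3 - <<'E'
from h import *
im=cv2.imread("pics/top0.png");c=cv2.resize(im[150:300,150:410],None,fx=3,fy=3,interpolation=cv2.INTER_CUBIC);cv2.imwrite("pics/crop0.png",c)
hsv=cv2.cvtColor(im,cv2.COLOR_BGR2HSV).astype(int)
# name: seed pixel, top height, radius
S=dict(orange=(322,266,.08,.031),yellow=(381,279,.08,.031),red=(203,270,.064,.028),mill=(266,265,.088,.02),blue=(438,280,.08,.031),turq=(161,277,.064,.028))
for n in("top","scene"):
    d=np.load(f"pics/{n}0.npy");P=cloud(n,d)
    for k,(u,v,h,r) in S.items():
        c0=ray("top",u,v,h)
        m=(np.hypot(P[...,0]-c0[0],P[...,1]-c0[1])<.05)&(P[...,2]>h-.006)&(P[...,2]<h+.008)&(d>0)
        if m.sum()<8: print(n,k,"few",m.sum());continue
        Q=P[m];(cx,cy),rr=cv2.minEnclosingCircle((Q[:,:2]*1000).astype(np.float32))
        print(n,k,m.sum(),"circle",np.round([cx,cy,rr],1),"z",np.round(np.median(Q[:,2])*1000,1),"seed",np.round(c0[:2]*1000,1))
for k,(u,v) in dict(plate=(265,179),saucer=(311,190),cork=(360,198)).items():
    print(k,np.round(ray("top",u,v,.013)*1000,1), cloud("top",np.load("pics/top0.npy"))[v,u])
E
```

```text
top orange 152 circle [443.5  -5.3  30.6] z 80.3 seed [444.7  -7.3]
top yellow 160 circle [ 424.5 -133.5   30.8] z 80.0 seed [ 425.8 -133.9]
top red 526 circle [418.7 255.   28.2] z 64.8 seed [420.3 249. ]
top mill 270 circle [440.3 116.   20. ] z 88.9 seed [437.2 111. ]
top blue 170 circle [ 431.2 -257.    30.9] z 80.3 seed [ 432.2 -254.4]
top turq 533 circle [398.6 349.4  28.7] z 64.4 seed [398.7 337.6]
scene orange 244 circle [446.6  -4.3  31.7] z 78.7 seed [444.7  -7.3]
scene yellow 240 circle [ 427.7 -133.5   31.7] z 78.9 seed [ 425.8 -133.9]
scene red 412 circle [422.7 255.7  29. ] z 64.9 seed [420.3 249. ]
scene mill 234 circle [444.6 116.3  20.6] z 88.9 seed [437.2 111. ]
scene blue 254 circle [ 434.1 -255.5   32.5] z 79.2 seed [ 432.2 -254.4]
scene turq 389 circle [403.7 350.2  29.8] z 64.7 seed [398.7 337.6]
plate [654.  142.2  13. ] [0.65483414 0.14251957 0.01072213]
saucer [634.5  31.2  13. ] [0.63529326 0.03128269 0.01046022]
cork [622.9 -85.3  13. ] [ 0.62413892 -0.08556236  0.00919312]
```

View pics/crop0.png

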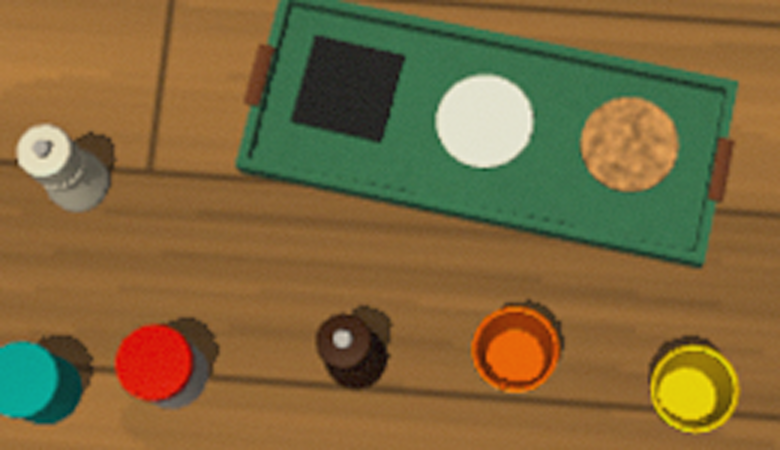

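The crop confirms the orange cup at crop (515,348), yellow (694,388), red lid (155,362) and dark mill (343,342). The pads are black (349,88), white (484,120) and cork (630,143). Next I refine the pad centres and roll the tool so that it closes along world x.

```bash
python3 - <<'E'
from h import *
box=dict(plate=(.654,.142),saucer=(.6345,.031),cork=(.623,-.085))
for n in("top","scene"):
    im=cv2.imread(f"pics/{n}0.png");d=np.load(f"pics/{n}0.npy")
    hsv=cv2.cvtColor(im,cv2.COLOR_BGR2HSV).astype(int);H,S,V=np.moveaxis(hsv,-1,0)
    mk=dict(plate=V<60,saucer=(S<50)&(V>140),cork=(H<25)&(S>60)&(V>90))
    M=optics.camera_params(n)
    v,u=np.mgrid[:480,:640]
    K=M["mtx"];E=M["extrinsics"];D=np.stack([(u-K[0,2])/K[0,0],(v-K[1,2])/K[1,1],np.ones(u.shape)],-1)@E[:3,:3].T
    P=E[:3,3]+D*((.013-E[2,3])/D[...,2])[...,None]
    for k,c in box.items():
        m=mk[k]&(np.hypot(P[...,0]-c[0],P[...,1]-c[1])<.058)
        l,lab,st,_=cv2.connectedComponentsWithStats(m.astype(np.uint8));i=1+st[1:,4].argmax()
        Q=(P[lab==i][:,:2]*1000).astype(np.float32);r=cv2.minAreaRect(Q)
        print(n,k,len(Q),"mean",Q.mean(0).round(1),"rect",np.round(r[0],1),np.round(r[1],1),round(r[2],1))
E
python3 -m handwheel '[{"roll":0.12},{"roll":0.12},{"roll":0.12},{"roll":0.12},{"roll":0.12},{"roll":0.12},{"roll":0.12},{"roll":0.12},{"roll":0.12},{"roll":0.12},{"roll":0.048},{}]'
```

```text
top plate 900 mean [654.  140.7] rect [654.3 140.7] [73. 73.] 80.6
top saucer 805 mean [634.6  30.9] rect [634.7  31.2] [74.2 75.7] 4.0
top cork 799 mean [623.3 -83.9] rect [623.1 -84.2] [73.9 73.1] 3.4
scene plate 11 mean [695.7 161.5] rect [695.7 161.5] [16.5  0. ] 83.3
scene saucer 1220 mean [635.4  32.6] rect [635.5  32.5] [76.7 77. ] 83.3
scene cork 1252 mean [626.2 -82.2] rect [625.2 -82.5] [74.8 79. ] 85.0$[0]: bad value
```

```bash
python3 -m handwheel '[{"roll":0.12},{"roll":0.12},{"roll":0.12},{"roll":0.12},{"roll":0.12},{"roll":0.12},{"roll":0.12},{"roll":0.12},{"roll":0.12},{"roll":0.12},{"roll":0.048},{"tx":0}]'
```

```text
$[0]: bad value
```

```bash
python3 -m handwheel '[{"tx":0,"ty":0,"tz":0,"roll":0.12}]'; python3 -m handwheel --help; python3 -c "
from station import ctrl
o=ctrl.get_obs();print(o['t'],o['tool_pos'],o['tool_rot'],o['q'])"
```

```text
t: 0.18
tool_pos: [0.1975, 0.5925, 0.2304]
tool_rot: [-0.691, -3.064, 0.002]
contact_force: [0.3, 0.7, -0.1]
opening: 0.0856
grip_force: 0.0
0.1833 [0.19747615 0.59249815 0.23040812] [-6.91198568e-01 -3.06426057e+00  2.28478574e-03] [1.12998424e+00 5.31658168e-02 1.61391457e+00 1.82767119e-05
 1.47600660e+00 2.89583468e-03]invalid input: not JSON, or not a number
```

```bash
python3 -m handwheel '[{"tx":0,"ty":0,"tz":0,"roll":0.12},{"tx":0,"ty":0,"tz":0,"roll":0.12},{"tx":0,"ty":0,"tz":0,"roll":0.12},{"tx":0,"ty":0,"tz":0,"roll":0.12},{"tx":0,"ty":0,"tz":0,"roll":0.12},{"tx":0,"ty":0,"tz":0,"roll":0.12},{"tx":0,"ty":0,"tz":0,"roll":0.12},{"tx":0,"ty":0,"tz":0,"roll":0.12},{"tx":0,"ty":0,"tz":0,"roll":0.12},{"tx":0,"ty":0,"tz":0,"roll":0.048},{"tx":0,"ty":20,"tz":0,"roll":0},{"tx":0,"ty":0,"tz":0,"roll":0}]'; python3 -c "
from h import *
o=ctrl.get_obs();print(o['t'],o['tool_pos'],o['q']);print(R.from_rotvec(o['tool_rot']).as_matrix().round(4))"
```

```text
t: 1.18
tool_pos: [0.2194, 0.5925, 0.2306]
tool_rot: [2.221, 2.22, -0.0]
contact_force: [0.3, -0.2, -0.3]
opening: 0.0854
grip_force: 0.0
1.1833 [0.21941673 0.5925232  0.23060672] [ 1.09901607e+00  6.94990253e-02  1.59653526e+00 -1.30140950e-03
  1.47602670e+00  1.09952131e+00]
[[ 4.e-04  1.e+00  9.e-04]
 [ 1.e+00 -4.e-04 -1.e-03]
 [-1.e-03  9.e-04 -1.e+00]]
```

```bash
python3 -m handwheel '[{"tx":-38,"ty":15,"tz":0,"roll":0},{"tx":-38,"ty":15,"tz":0,"roll":0},{"tx":-38,"ty":15,"tz":0,"roll":0},{"tx":-38,"ty":15,"tz":0,"roll":0},{"tx":-38,"ty":15,"tz":0,"roll":0},{"tx":-38,"ty":15,"tz":0,"roll":0},{"tx":-38,"ty":15,"tz":0,"roll":0},{"tx":-38,"ty":15,"tz":0,"roll":0},{"tx":-38,"ty":15,"tz":0,"roll":0},{"tx":-38,"ty":15,"tz":0,"roll":0},{"tx":-38,"ty":15,"tz":0,"roll":0},{"tx":-38,"ty":15,"tz":0,"roll":0}]'
python3 -m handwheel '[{"tx":-38,"ty":15,"tz":0,"roll":0},{"tx":-38,"ty":15,"tz":0,"roll":0},{"tx":-38,"ty":15,"tz":0,"roll":0},{"tx":-25,"ty":0,"tz":0,"roll":0},{"tx":0,"ty":0,"tz":0,"roll":0},{"tx":0,"ty":0,"tz":0,"roll":0}]'
python3 - <<'E'
from h import *
o=ctrl.get_obs();im,d=optics.get_image("wrist");print(o['tool_pos'],o['tool_rot'])
cv2.imwrite("pics/w0.png",im[:,:,::-1]);np.save("pics/w0.npy",d)
E
```

```text
t: 2.18
tool_pos: [0.398, 0.1354, 0.2311]
tool_rot: [2.22, 2.223, 0.001]
contact_force: [0.9, -0.3, 0.1]
opening: 0.0855
grip_force: 0.0
t: 2.68
tool_pos: [0.443, -0.0027, 0.2308]
tool_rot: [-2.223, -2.218, 0.0]
contact_force: [-0.6, 0.5, 0.1]
opening: 0.0858
grip_force: 0.0
[ 0.44300534 -0.00273444  0.23084344] [-2.22290312e+00 -2.21829656e+00  2.57152382e-04]
```

View pics/w0.png

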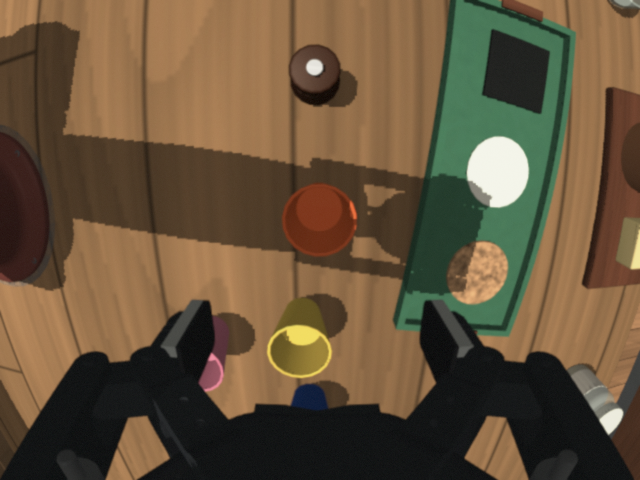

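The wrist view shows the orange rim near (320,220), yellow rim near (300,350), mill near (315,74), saucer near (498,172) and cork near (478,272). I'll fit them with the fisheye depth as a third opinion.

```bash
cat >> h.py <<'E'
def wrays(pos,rot):
    c=optics.camera_params("wrist");K=c["mtx"];T=c["tool_from_camera"]
    v,u=np.mgrid[:480,:640];x=u-K[0,2];y=v-K[1,2];r=np.hypot(x,y)+1e-9;th=r/K[0,0]
    D=np.stack([np.sin(th)*x/r,np.sin(th)*y/r,np.cos(th)],-1)
    W=R.from_rotvec(rot).as_matrix()
    return W@T[:3,3]+pos,D,W@T[:3,:3]
def wcloud(pos,rot,d):
    o,D,A=wrays(pos,rot);return (D/np.maximum(D[...,2:],.05)*d[...,None])@A.T+o
def wplane(pos,rot,z):
    o,D,A=wrays(pos,rot);D=D@A.T;return o+D*((z-o[2])/D[...,2])[...,None]
def circ(P,ok,c,h,lo=.006):
    m=ok&(np.hypot(P[...,0]-c[0],P[...,1]-c[1])<.05)&(P[...,2]>h-lo)&(P[...,2]<h+.008)
    Q=P[m];(a,b),r=cv2.minEnclosingCircle((Q[:,:2]*1000).astype(np.float32))
    return len(Q),np.round([a,b,r,np.median(Q[:,2])*1000],1)
E
python3 - <<'E'
from h import *
p=np.array([0.44300534,-0.00273444,0.23084344]);r=np.array([-2.22290312,-2.21829656,2.57e-4])
d=np.load("pics/w0.npy");im=cv2.imread("pics/w0.png")
P=wcloud(p,r,d);ok=d>0
for k,c,h in[("orange",(.445,-.005),.08),("yellow",(.426,-.1335),.08),("mill",(.4425,.116),.088)]:print(k,circ(P,ok,c,h))
H,S,V=np.moveaxis(cv2.cvtColor(im,cv2.COLOR_BGR2HSV).astype(int),-1,0)
Z=wplane(p,r,.013)
for k,c,m in[("plate",(.655,.1415),V<60),("saucer",(.635,.032),(S<50)&(V>100)),("cork",(.6245,-.083),(H<25)&(S>60)&(V>50))]:
    m=m&(np.hypot(Z[...,0]-c[0],Z[...,1]-c[1])<.058)
    l,lab,st,_=cv2.connectedComponentsWithStats(m.astype(np.uint8));i=1+st[1:,4].argmax()
    Q=(Z[lab==i][:,:2]*1000).astype(np.float32);q=cv2.minAreaRect(Q);print(k,Q.mean(0).round(1),np.round(q[0],1),np.round(q[1],1))
E
```

```text
orange (1075, array([444.5,  -3.4,  31.1,  80. ]))
yellow (930, array([ 425.3, -132.1,   31.6,   79.6]))
mill (2036, array([440.8, 117.9,  20.2,  88.3]))
plate [651.5 143.2] [653.  143.4] [74.  74.7]
saucer [633.5  34.2] [634.6  34.2] [76.2 76.9]
cork [622.1 -79.5] [622.6 -80. ] [75.2 77.7]
```

```bash
python3 -m handwheel '[{"tx":-1.5,"ty":1.8,"tz":20,"roll":0},{"tx":0,"ty":0,"tz":35,"roll":0},{"tx":0,"ty":0,"tz":35,"roll":0},{"tx":0,"ty":0,"tz":35,"roll":0},{"tx":0,"ty":0,"tz":30,"roll":0},{"tx":0,"ty":0,"tz":25,"roll":0},{"tx":0,"ty":0,"tz":16,"roll":0},{"tx":0,"ty":0,"tz":0,"roll":0},{"tx":0,"ty":0,"tz":0,"roll":0}]' 85 30
python3 -m handwheel '[{"tx":0,"ty":0,"tz":0,"roll":0},{"tx":0,"ty":0,"tz":0,"roll":0},{"tx":0,"ty":0,"tz":0,"roll":0},{"tx":0,"ty":0,"tz":0,"roll":0},{"tx":0,"ty":0,"tz":0,"roll":0},{"tx":0,"ty":0,"tz":0,"roll":0},{"tx":0,"ty":0,"tz":0,"roll":0},{"tx":0,"ty":0,"tz":0,"roll":0},{"tx":0,"ty":0,"tz":0,"roll":0},{"tx":0,"ty":0,"tz":0,"roll":0}]' 40 30
```

```text
t: 3.48
tool_pos: [0.4442, -0.002, 0.0347]
tool_rot: [-2.217, -2.223, 0.002]
contact_force: [0.1, 0.4, 1.2]
opening: 0.0852
grip_force: 0.0
t: 4.32
tool_pos: [0.4465, -0.0035, 0.0378]
tool_rot: [2.219, 2.221, 0.003]
contact_force: [-1.9, -0.1, 5.0]
opening: 0.0601
grip_force: 31.1
```

```bash
python3 -m handwheel '[{"tx":0,"ty":0,"tz":-8,"roll":0},{"tx":0,"ty":0,"tz":-20,"roll":0},{"tx":0,"ty":0,"tz":-30,"roll":0},{"tx":0,"ty":0,"tz":-22,"roll":0},{"tx":0,"ty":0,"tz":0,"roll":0},{"tx":0,"ty":0,"tz":0,"roll":0},{"tx":0,"ty":0,"tz":0,"roll":0}]'
python3 - <<'E'
from h import *
for i in range(5):
    o=ctrl.get_obs();im,d=optics.get_image("wrist");print(o['tool_pos'].round(4),o['contact_force'].round(1),o['grip_force'],o['opening'])
P=wcloud(o['tool_pos'],o['tool_rot'],d)
cv2.imwrite("pics/w1.png",im[:,:,::-1])
c=o['tool_pos'];m=(d>0)&(np.hypot(P[...,0]-c[0],P[...,1]-c[1])<.05);print(np.percentile(P[m][:,2],[2,50,90,98]))
print(circ(P,d>0,c,.08+.08,.01))
E
```

```text
t: 4.9
tool_pos: [0.4445, -0.0032, 0.1147]
tool_rot: [-2.22, -2.222, 0.001]
contact_force: [0.4, -0.3, -1.9]
opening: 0.06
grip_force: 33.1
[ 0.4445 -0.0032  0.1147] [ 0.4 -0.3 -1.9] 33.05101665027905 0.06002579585968091
[ 0.4439 -0.0031  0.1139] [-0.  -0.2 -2.2] 33.05121592304204 0.060252944020894005
[ 0.4437 -0.0031  0.1135] [ 0.5  0.1 -1.5] 33.04959285655059 0.060073366099229294
[ 0.4438 -0.0031  0.1134] [-0.5 -0.4 -2.2] 33.04954831546638 0.059957021053501584
[ 0.4439 -0.0031  0.1136] [-0.8  1.  -0. ] 33.04951001890004 0.059912243386258016
[-0.00030409  0.15576293  0.21006958  0.21548285]
(7591, array([443.9,   4.7,  49.4, 156.2]))
```

View pics/w1.png

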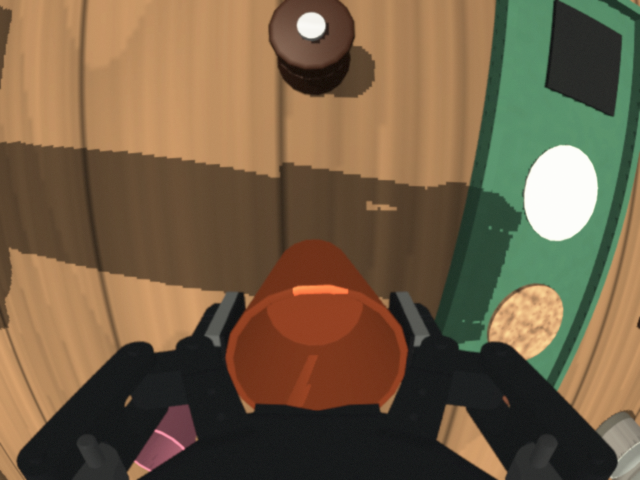

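The orange cup is held upright between the pads, with nothing fouling it. I'll carry it over the saucer and lower it partway.

```bash
python3 -m handwheel '[{"tx":2,"ty":15,"tz":0,"roll":0},{"tx":5,"ty":25,"tz":0,"roll":0},{"tx":6,"ty":30,"tz":0,"roll":0},{"tx":6,"ty":30,"tz":0,"roll":0},{"tx":6,"ty":30,"tz":0,"roll":0},{"tx":6,"ty":30,"tz":0,"roll":0},{"tx":4,"ty":20,"tz":0,"roll":0},{"tx":2,"ty":10.5,"tz":0,"roll":0},{"tx":0,"ty":0,"tz":15,"roll":0},{"tx":0,"ty":0,"tz":25,"roll":0},{"tx":0,"ty":0,"tz":15,"roll":0},{"tx":0,"ty":0,"tz":0,"roll":0}]' 
python3 -m handwheel '[{"tx":0,"ty":0,"tz":2,"roll":0},{"tx":0,"ty":0,"tz":0,"roll":0},{"tx":0,"ty":0,"tz":0,"roll":0}]'
python3 - <<'E'
from h import *
for i in range(3):
    o=ctrl.get_obs();im,d=optics.get_image("wrist");print(o['tool_pos'].round(4),o['contact_force'].round(1),o['opening'])
im,d=optics.get_image("scene");cv2.imwrite("pics/s1.png",cv2.resize(im[200:350,200:460,::-1],None,fx=3,fy=3))
E
```

```text
t: 6.15
tool_pos: [0.6303, 0.034, 0.0535]
tool_rot: [-2.214, -2.216, 0.012]
contact_force: [-1.1, 0.5, -3.4]
opening: 0.0598
grip_force: 33.3
t: 6.4
tool_pos: [0.6361, 0.0337, 0.0596]
tool_rot: [2.219, 2.221, 0.002]
contact_force: [0.3, 0.3, -1.5]
opening: 0.0601
grip_force: 33.3
[0.6361 0.0337 0.0596] [ 0.3  0.3 -1.5] 0.060115832080612094
[0.6364 0.0337 0.0599] [ 0.1 -0.4 -2.3] 0.060050593898717815
[0.6364 0.0337 0.06  ] [ 0.7 -0.4 -1.5] 0.059967079224167254
```

View pics/s1.png

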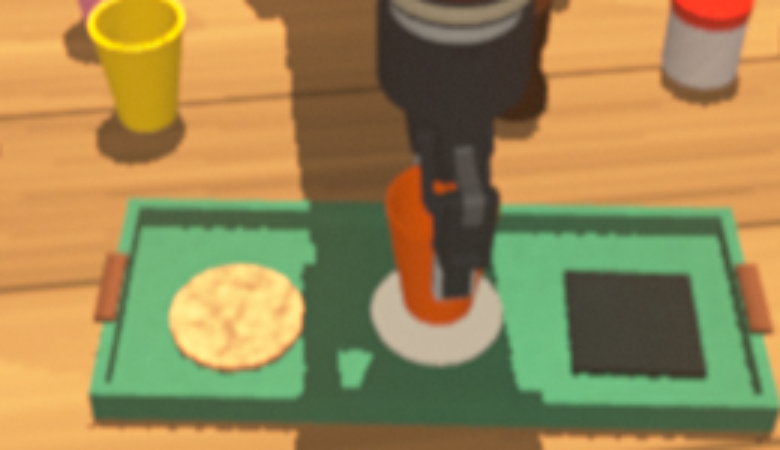

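The cup hangs just above the saucer, nearly centred, with its foot at about (438,315) against the saucer's (437,310). I'll lower it gently.

```bash
python3 -m handwheel '[{"tx":-0.5,"ty":-1,"tz":4,"roll":0},{"tx":0,"ty":0,"tz":3,"roll":0},{"tx":0,"ty":0,"tz":1,"roll":0},{"tx":0,"ty":0,"tz":0,"roll":0},{"tx":0,"ty":0,"tz":0,"roll":0},{"tx":0,"ty":0,"tz":0,"roll":0}]'
python3 -m handwheel '[{"tx":0,"ty":0,"tz":1,"roll":0},{"tx":0,"ty":0,"tz":0,"roll":0},{"tx":0,"ty":0,"tz":0,"roll":0}]'
python3 -m handwheel '[{"tx":0,"ty":0,"tz":1,"roll":0},{"tx":0,"ty":0,"tz":0,"roll":0},{"tx":0,"ty":0,"tz":0,"roll":0}]'
python3 -m handwheel '[{"tx":0,"ty":0,"tz":1,"roll":0},{"tx":0,"ty":0,"tz":0,"roll":0},{"tx":0,"ty":0,"tz":0,"roll":0}]'
```

```text
t: 7.1
tool_pos: [0.6347, 0.0334, 0.0509]
tool_rot: [2.22, 2.222, 0.0]
contact_force: [-2.7, 1.1, 4.3]
opening: 0.06
grip_force: 33.2
t: 7.35
tool_pos: [0.6348, 0.0334, 0.0508]
tool_rot: [2.22, 2.223, 0.0]
contact_force: [-5.5, -0.0, 9.8]
opening: 0.0599
grip_force: 33.1
t: 7.6
tool_pos: [0.6349, 0.0334, 0.0508]
tool_rot: [2.22, 2.223, -0.0]
contact_force: [-7.6, 0.6, 12.7]
opening: 0.0601
grip_force: 33.1
t: 7.85
tool_pos: [0.635, 0.0334, 0.0507]
tool_rot: [-2.22, -2.223, 0.0]
contact_force: [-8.5, 0.5, 18.0]
opening: 0.0602
grip_force: 33.1
```

```bash
python3 -m handwheel '[{"tx":0,"ty":0,"tz":-3,"roll":0},{"tx":0,"ty":0,"tz":0,"roll":0},{"tx":0,"ty":0,"tz":0,"roll":0}]'
python3 -m handwheel '[{"tx":0,"ty":0,"tz":0,"roll":0},{"tx":0,"ty":0,"tz":0,"roll":0},{"tx":0,"ty":0,"tz":0,"roll":0},{"tx":0,"ty":0,"tz":0,"roll":0},{"tx":0,"ty":0,"tz":0,"roll":0},{"tx":0,"ty":0,"tz":0,"roll":0},{"tx":0,"ty":0,"tz":0,"roll":0},{"tx":0,"ty":0,"tz":0,"roll":0}]' 85
python3 -m handwheel '[{"tx":0,"ty":0,"tz":-15,"roll":0},{"tx":0,"ty":0,"tz":-30,"roll":0},{"tx":0,"ty":0,"tz":-30,"roll":0},{"tx":0,"ty":0,"tz":-30,"roll":0},{"tx":0,"ty":0,"tz":-30,"roll":0},{"tx":0,"ty":0,"tz":-30,"roll":0},{"tx":0,"ty":0,"tz":-15,"roll":0},{"tx":0,"ty":0,"tz":0,"roll":0},{"tx":0,"ty":0,"tz":0,"roll":0}]'
python3 -m handwheel '[{"tx":-10,"ty":-10,"tz":0,"roll":0},{"tx":-20,"ty":-25,"tz":0,"roll":0},{"tx":-20,"ty":-30,"tz":0,"roll":0},{"tx":-20,"ty":-30,"tz":0,"roll":0},{"tx":-20,"ty":-30,"tz":0,"roll":0},{"tx":-20,"ty":-30,"tz":0,"roll":0},{"tx":-20,"ty":-30,"tz":0,"roll":0},{"tx":-20,"ty":-20,"tz":0,"roll":0},{"tx":-15,"ty":-5,"tz":0,"roll":0},{"tx":0,"ty":0,"tz":0,"roll":0},{"tx":0,"ty":0,"tz":0,"roll":0},{"tx":0,"ty":0,"tz":0,"roll":0}]'
python3 - <<'E'
from h import *
o=ctrl.get_obs();im,d=optics.get_image("wrist")
P=wcloud(o['tool_pos'],o['tool_rot'],d);ok=d>0
print(o['tool_pos'],'yellow',circ(P,ok,(.4255,-.133),.08))
for n in("top","scene"):
    i2,d=optics.get_image(n);P=cloud(n,d);print(n,'orange',circ(P,d>0,(.635,.033),.093),'yellow',circ(P,d>0,(.4255,-.133),.08))
cv2.imwrite("pics/w2.png",im[:,:,::-1])
E
```

```text
t: 8.1
tool_pos: [0.6351, 0.0333, 0.0509]
tool_rot: [2.219, 2.222, 0.002]
contact_force: [-1.1, -0.0, 3.9]
opening: 0.0602
grip_force: 33.3
t: 8.77
tool_pos: [0.6345, 0.0333, 0.0503]
tool_rot: [-2.22, -2.222, 0.0]
contact_force: [0.8, -0.4, -0.9]
opening: 0.0852
grip_force: 0.0
t: 9.52
tool_pos: [0.6349, 0.0333, 0.2314]
tool_rot: [2.219, 2.221, 0.002]
contact_force: [0.6, 0.1, -1.1]
opening: 0.0849
grip_force: 0.0
t: 10.52
tool_pos: [0.4243, -0.1312, 0.2286]
tool_rot: [-2.218, -2.221, 0.001]
contact_force: [1.0, 0.2, 0.4]
opening: 0.085
grip_force: 0.0
[ 0.42433307 -0.13115829  0.22864673] yellow (1088, array([ 425.3, -131.7,   31.1,   79.9]))
top orange (163, array([632.3,  31.2,  30.9,  92.9])) yellow (85, array([ 423.8, -130.7,   30.2,   80.7]))
scene orange (345, array([635.1,  32.4,  31.6,  92.4])) yellow (236, array([ 427.7, -133.1,   31.5,   78.9]))
```

View pics/w2.png

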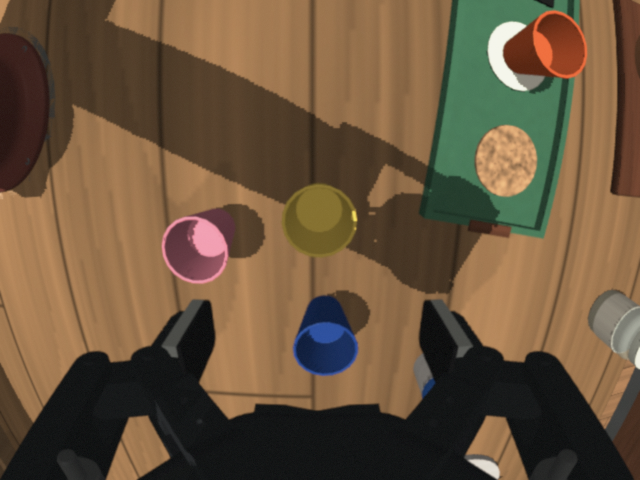

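```bash
python3 - <<'E'
from h import *
c=optics.camera_params("scene");M=np.linalg.inv(c["extrinsics"])
for x in(.666,.672,.678):
  for z in(.056,.06,.065,.07,.075):
    q=c["mtx"]@(M@[x,.034,z,1])[:3];print(x,z,(q[:2]/q[2]).round(1))
E
python3 -m handwheel '[{"tx":0,"ty":1,"tz":20,"roll":0},{"tx":0,"ty":0,"tz":35,"roll":0},{"tx":0,"ty":0,"tz":35,"roll":0},{"tx":0,"ty":0,"tz":35,"roll":0},{"tx":0,"ty":0,"tz":30,"roll":0},{"tx":0,"ty":0,"tz":20,"roll":0},{"tx":0,"ty":0,"tz":10,"roll":0},{"tx":0,"ty":0,"tz":0,"roll":0},{"tx":0,"ty":0,"tz":0,"roll":0},{"tx":0,"ty":0,"tz":0,"roll":0}]'
```

```text
0.666 0.056 [350.1 300. ]
0.666 0.06 [350.2 298.3]
0.666 0.065 [350.3 296.3]
0.666 0.07 [350.4 294.2]
0.666 0.075 [350.6 292. ]
0.672 0.056 [350.7 302.8]
0.672 0.06 [350.8 301.1]
0.672 0.065 [350.9 299.1]
0.672 0.07 [351.1 297. ]
0.672 0.075 [351.2 294.8]
0.678 0.056 [351.3 305.6]
0.678 0.06 [351.4 304. ]
0.678 0.065 [351.6 301.9]
0.678 0.07 [351.7 299.8]
0.678 0.075 [351.8 297.7]
t: 11.5
tool_pos: [0.4272, -0.1324, 0.0471]
tool_rot: [2.218, 2.221, 0.002]
contact_force: [0.6, 0.4, -0.1]
opening: 0.085
grip_force: 0.0
```

```bash
python3 -m handwheel '[{"tx":0,"ty":0,"tz":0,"roll":0},{"tx":0,"ty":0,"tz":0,"roll":0}]'
python3 -c "
from h import *
for i in range(3):
    optics.get_image('wrist');print(ctrl.get_obs()['tool_pos'].round(4))"
```

```text
t: 11.67
tool_pos: [0.427, -0.1325, 0.0471]
tool_rot: [2.218, 2.22, 0.002]
contact_force: [-0.3, 0.4, -0.7]
opening: 0.085
grip_force: 0.0
[ 0.4267 -0.1323  0.0467]
[ 0.4264 -0.1323  0.0465]
[ 0.4262 -0.1321  0.0461]
```

```bash
python3 -m handwheel '[{"tx":0.6,"ty":-0.6,"tz":0,"roll":0},{"tx":0,"ty":0,"tz":0,"roll":0},{"tx":0,"ty":0,"tz":0,"roll":0},{"tx":0,"ty":0,"tz":0,"roll":0},{"tx":0,"ty":0,"tz":0,"roll":0},{"tx":0,"ty":0,"tz":0,"roll":0},{"tx":0,"ty":0,"tz":0,"roll":0},{"tx":0,"ty":0,"tz":0,"roll":0},{"tx":0,"ty":0,"tz":0,"roll":0},{"tx":0,"ty":0,"tz":0,"roll":0}]' 40 30
python3 -m handwheel '[{"tx":0,"ty":0,"tz":-8,"roll":0},{"tx":0,"ty":0,"tz":-20,"roll":0},{"tx":0,"ty":0,"tz":-35,"roll":0},{"tx":0,"ty":0,"tz":-35,"roll":0},{"tx":0,"ty":0,"tz":-35,"roll":0},{"tx":0,"ty":0,"tz":-20,"roll":0},{"tx":0,"ty":0,"tz":0,"roll":0},{"tx":0,"ty":0,"tz":0,"roll":0},{"tx":0,"ty":0,"tz":0,"roll":0}]'
python3 -c "
from h import *
for i in range(3):
    im,d=optics.get_image('wrist');print(ctrl.get_obs()['tool_pos'].round(4))
for n in('top','scene'):
    im,d=optics.get_image(n);cv2.imwrite(f'pics/{n}2.png',im[:,:,::-1]);P=cloud(n,d)
    m=(d>0)&(np.hypot(P[...,0]-.427,P[...,1]+.133)<.035);H,S,V=np.moveaxis(cv2.cvtColor(im,cv2.COLOR_RGB2HSV).astype(int),-1,0);m&=(H>20)&(H<35)&(S>150)&(V>100)
    if m.sum()>8:print(n,m.sum(),np.percentile(P[m],[2,50,98],axis=0).round(4))
im=cv2.imread('pics/scene2.png');cv2.imwrite('pics/s2.png',cv2.resize(im[70:260,170:350],None,fx=3,fy=3))
"
```

```text
t: 12.65
tool_pos: [0.4252, -0.1314, 0.0458]
tool_rot: [2.22, 2.222, -0.0]
contact_force: [-2.0, 1.1, 5.7]
opening: 0.0593
grip_force: 32.0
t: 13.4
tool_pos: [0.4241, -0.1308, 0.1962]
tool_rot: [-2.218, -2.22, 0.001]
contact_force: [0.3, 0.1, -1.7]
opening: 0.0589
grip_force: 33.1
[ 0.4238 -0.1306  0.1956]
[ 0.4238 -0.1306  0.1955]
[ 0.4239 -0.1307  0.1957]
top 104 [[ 0.3995 -0.1244  0.1827]
 [ 0.4187 -0.1142  0.1869]
 [ 0.4336 -0.1028  0.2332]]
scene 847 [[ 0.4006 -0.1581  0.1575]
 [ 0.4445 -0.127   0.2019]
 [ 0.452  -0.1054  0.2315]]
```

View pics/s2.png

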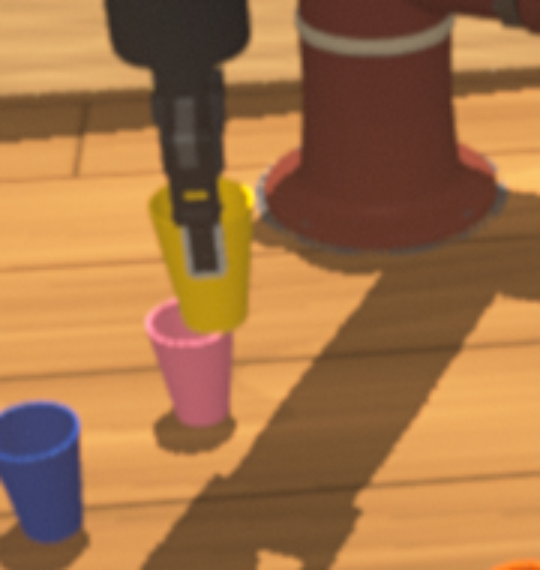

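The yellow cup is held upright and reaches clear above the pink cup. The fingertips end at about crop (205,272). I need the exact tip height relative to the cup to see whether they clear the orange rim.

```bash
python3 -c "
from h import *
im,d=optics.get_image('scene');P=cloud('scene',d)
for v in range(146,186,2): print(v,[tuple((P[v,u]*1000).round(0).astype(int))+tuple(im[v,u]) for u in(234,238,243)])
"
```

```text
146 [(np.int64(467), np.int64(-135), np.int64(237), np.uint8(63), np.uint8(49), np.uint8(42)), (np.int64(470), np.int64(-128), np.int64(238), np.uint8(64), np.uint8(50), np.uint8(43)), (np.int64(463), np.int64(-121), np.int64(234), np.uint8(151), np.uint8(131), np.uint8(102))]
148 [(np.int64(469), np.int64(-135), np.int64(235), np.uint8(65), np.uint8(52), np.uint8(43)), (np.int64(468), np.int64(-129), np.int64(233), np.uint8(65), np.uint8(53), np.uint8(45)), (np.int64(461), np.int64(-121), np.int64(229), np.uint8(144), np.uint8(128), np.uint8(107))]
150 [(np.int64(467), np.int64(-136), np.int64(230), np.uint8(66), np.uint8(55), np.uint8(46)), (np.int64(468), np.int64(-129), np.int64(229), np.uint8(65), np.uint8(53), np.uint8(43)), (np.int64(460), np.int64(-122), np.int64(225), np.uint8(143), np.uint8(131), np.uint8(110))]
152 [(np.int64(468), np.int64(-136), np.int64(226), np.uint8(70), np.uint8(59), np.uint8(50)), (np.int64(470), np.int64(-130), np.int64(227), np.uint8(64), np.uint8(50), np.uint8(41)), (np.int64(461), np.int64(-122), np.int64(221), np.uint8(137), np.uint8(126), np.u
[... 3796 characters left out ...]
6), np.uint8(187), np.uint8(141), np.uint8(46)), (np.int64(446), np.int64(-129), np.int64(155), np.uint8(216), np.uint8(147), np.uint8(77))]
182 [(np.int64(297), np.int64(-160), np.int64(52), np.uint8(205), np.uint8(106), np.uint8(119)), (np.int64(294), np.int64(-151), np.int64(49), np.uint8(228), np.uint8(125), np.uint8(129)), (np.int64(340), np.int64(-137), np.int64(79), np.uint8(215), np.uint8(118), np.uint8(117))]
184 [(np.int64(347), np.int64(-156), np.int64(80), np.uint8(246), np.uint8(136), np.uint8(153)), (np.int64(346), np.int64(-147), np.int64(79), np.uint8(224), np.uint8(117), np.uint8(132)), (np.int64(343), np.int64(-138), np.int64(76), np.uint8(167), np.uint8(88), np.uint8(97))]
```

Tips sit about 52 mm above the cup's foot, so nested they clear the orange rim by about 6 mm or more. I'll carry the cup over the orange one.

```bash
python3 -m handwheel '[{"tx":8,"ty":10,"tz":0,"roll":0},{"tx":16,"ty":20,"tz":0,"roll":0},{"tx":20,"ty":25,"tz":0,"roll":0},{"tx":20,"ty":25,"tz":0,"roll":0},{"tx":20,"ty":25,"tz":0,"roll":0},{"tx":20,"ty":25,"tz":0,"roll":0},{"tx":20,"ty":25,"tz":0,"roll":0},{"tx":18,"ty":25,"tz":0,"roll":0},{"tx":14,"ty":19,"tz":0,"roll":0},{"tx":8,"ty":12,"tz":0,"roll":0},{"tx":0,"ty":0,"tz":0,"roll":0},{"tx":0,"ty":0,"tz":0,"roll":0}]'
python3 -m handwheel '[{"tx":0,"ty":0,"tz":0,"roll":0},{"tx":0,"ty":0,"tz":0,"roll":0},{"tx":0,"ty":0,"tz":0,"roll":0}]'
python3 - <<'E'
from h import *
for i in range(3):
    o=ctrl.get_obs();im,d=optics.get_image("scene");print(o['tool_pos'].round(4),o['opening'])
P=cloud("scene",d);print(circ(P,d>0,(.635,.033),.093))
cv2.imwrite("pics/s3.png",cv2.resize(im[150:330,260:440,::-1],None,fx=3,fy=3))
E
```

```text
t: 14.7
tool_pos: [0.6358, 0.0332, 0.1972]
tool_rot: [-2.218, -2.223, 0.002]
contact_force: [0.4, -0.7, -1.1]
opening: 0.059
grip_force: 33.3
t: 14.95
tool_pos: [0.6353, 0.0323, 0.1983]
tool_rot: [-2.221, -2.221, 0.0]
contact_force: [0.1, 0.8, -2.2]
opening: 0.0596
grip_force: 33.3
[0.6353 0.0323 0.1983] 0.05957009078825512
[0.6354 0.0324 0.1984] 0.05938369943859251
[0.6355 0.0324 0.1985] 0.059044327375423956
(351, array([635. ,  31.6,  31.8,  92.3]))
```

View pics/s3.png

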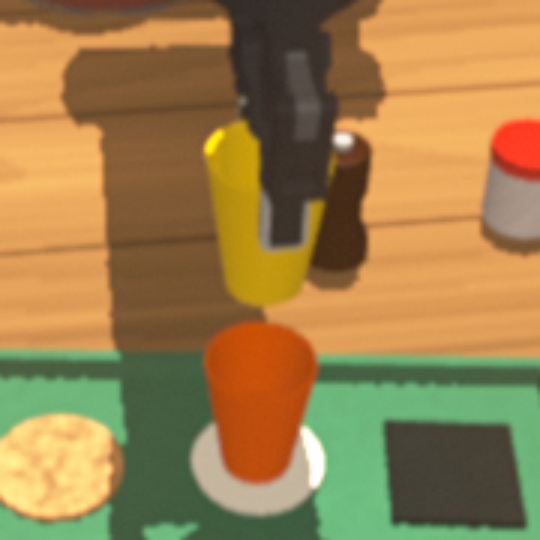

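The yellow cup hangs over the orange rim, foot at (262,295) and rim at (260,350), so it is aligned. Lowering.

```bash
python3 -m handwheel '[{"tx":0.4,"ty":0,"tz":10,"roll":0},{"tx":0,"ty":0,"tz":20,"roll":0},{"tx":0,"ty":0,"tz":20,"roll":0},{"tx":0,"ty":0,"tz":10,"roll":0},{"tx":0,"ty":0,"tz":5,"roll":0},{"tx":0,"ty":0,"tz":5,"roll":0},{"tx":0,"ty":0,"tz":5,"roll":0},{"tx":0,"ty":0,"tz":5,"roll":0},{"tx":0,"ty":0,"tz":5,"roll":0},{"tx":0,"ty":0,"tz":5,"roll":0},{"tx":0,"ty":0,"tz":0,"roll":0},{"tx":0,"ty":0,"tz":0,"roll":0}]'
python3 -m handwheel '[{"tx":0,"ty":0,"tz":2,"roll":0},{"tx":0,"ty":0,"tz":2,"roll":0},{"tx":0,"ty":0,"tz":0,"roll":0},{"tx":0,"ty":0,"tz":0,"roll":0}]'
python3 -m handwheel '[{"tx":0,"ty":0,"tz":1,"roll":0},{"tx":0,"ty":0,"tz":0,"roll":0},{"tx":0,"ty":0,"tz":0,"roll":0}]'
python3 -m handwheel '[{"tx":0,"ty":0,"tz":1,"roll":0},{"tx":0,"ty":0,"tz":0,"roll":0},{"tx":0,"ty":0,"tz":0,"roll":0}]'
```

```text
t: 16.1
tool_pos: [0.6358, 0.0334, 0.108]
tool_rot: [-2.22, -2.222, 0.0]
contact_force: [0.0, 0.1, -1.4]
opening: 0.0591
grip_force: 33.3
t: 16.43
tool_pos: [0.6359, 0.0334, 0.1042]
tool_rot: [-2.22, -2.223, 0.0]
contact_force: [-0.8, -0.5, -1.3]
opening: 0.0596
grip_force: 33.3
t: 16.68
tool_pos: [0.6359, 0.0333, 0.1033]
tool_rot: [2.22, 2.223, -0.0]
contact_force: [0.3, 0.0, -1.8]
opening: 0.059
grip_force: 33.3
t: 16.93
tool_pos: [0.6359, 0.0333, 0.1022]
tool_rot: [-2.22, -2.222, 0.0]
contact_force: [-0.3, -0.4, -1.5]
opening: 0.0593
grip_force: 33.3
```

```bash
python3 -m handwheel '[{"tx":0,"ty":-0.8,"tz":2,"roll":0},{"tx":0,"ty":0,"tz":2,"roll":0},{"tx":0,"ty":0,"tz":1,"roll":0},{"tx":0,"ty":0,"tz":0,"roll":0},{"tx":0,"ty":0,"tz":0,"roll":0}]'
python3 -m handwheel '[{"tx":0,"ty":0,"tz":1,"roll":0},{"tx":0,"ty":0,"tz":0,"roll":0},{"tx":0,"ty":0,"tz":0,"roll":0}]'
python3 -m handwheel '[{"tx":0,"ty":0,"tz":1,"roll":0},{"tx":0,"ty":0,"tz":0,"roll":0},{"tx":0,"ty":0,"tz":0,"roll":0}]'
```

```text
t: 17.35
tool_pos: [0.6349, 0.0333, 0.097]
tool_rot: [-2.22, -2.222, 0.001]
contact_force: [-0.9, 0.2, -2.9]
opening: 0.0591
grip_force: 33.3
t: 17.6
tool_pos: [0.635, 0.0334, 0.0962]
tool_rot: [-2.22, -2.223, 0.0]
contact_force: [-1.3, 0.9, -1.6]
opening: 0.059
grip_force: 33.3
t: 17.85
tool_pos: [0.635, 0.0334, 0.0952]
tool_rot: [-2.22, -2.222, 0.0]
contact_force: [-0.4, -0.9, -2.1]
opening: 0.059
grip_force: 33.3
```

```bash
python3 -m handwheel '[{"tx":0,"ty":0,"tz":1,"roll":0},{"tx":0,"ty":0,"tz":0,"roll":0},{"tx":0,"ty":0,"tz":0,"roll":0}]'
python3 -m handwheel '[{"tx":0,"ty":0,"tz":1,"roll":0},{"tx":0,"ty":0,"tz":0,"roll":0},{"tx":0,"ty":0,"tz":0,"roll":0}]' | grep -E "pos|force"
```

```text
t: 18.1
tool_pos: [0.635, 0.0334, 0.0942]
tool_rot: [-2.22, -2.222, 0.0]
contact_force: [-1.2, -0.3, -1.5]
opening: 0.0592
grip_force: 33.3
tool_pos: [0.6351, 0.0333, 0.0936]
contact_force: [-2.6, -0.0, 1.2]
grip_force: 33.5
```

First contact came at 93.6 mm, where the geometry puts the cup floor (93). Releasing.

```bash
python3 -m handwheel '[{"tx":0,"ty":0,"tz":0,"roll":0},{"tx":0,"ty":0,"tz":0,"roll":0},{"tx":0,"ty":0,"tz":0,"roll":0},{"tx":0,"ty":0,"tz":0,"roll":0},{"tx":0,"ty":0,"tz":0,"roll":0},{"tx":0,"ty":0,"tz":0,"roll":0},{"tx":0,"ty":0,"tz":0,"roll":0},{"tx":0,"ty":0,"tz":0,"roll":0}]' 85
python3 -m handwheel '[{"tx":0,"ty":0,"tz":-10,"roll":0},{"tx":0,"ty":0,"tz":-25,"roll":0},{"tx":0,"ty":0,"tz":-30,"roll":0},{"tx":0,"ty":0,"tz":-30,"roll":0},{"tx":0,"ty":0,"tz":-30,"roll":0},{"tx":0,"ty":0,"tz":-15,"roll":0},{"tx":0,"ty":0,"tz":0,"roll":0},{"tx":0,"ty":0,"tz":0,"roll":0}]'
python3 - <<'E'
from h import *
o=ctrl.get_obs();im,d=optics.get_image("wrist");P=wcloud(o['tool_pos'],o['tool_rot'],d)
print(o['tool_pos'],circ(P,d>0,(.635,.033),.127),circ(P,d>0,(.4425,.116),.088))
im,d=optics.get_image("scene");P=cloud("scene",d)
print(circ(P,d>0,(.635,.033),.127))
cv2.imwrite("pics/s4.png",cv2.resize(im[150:330,220:480,::-1],None,fx=3,fy=3))
E
```

```text
t: 19.02
tool_pos: [0.6351, 0.0333, 0.0933]
tool_rot: [2.22, 2.223, 0.0]
contact_force: [-0.4, -0.2, 0.3]
opening: 0.085
grip_force: 0.0
t: 19.68
tool_pos: [0.6355, 0.0333, 0.2343]
tool_rot: [2.219, 2.221, 0.002]
contact_force: [-0.8, 0.4, -0.8]
opening: 0.0849
grip_force: 0.0
[0.63553284 0.03331877 0.23431501] (1499, array([632.9,  33.3,  30.9, 126.9])) (1337, array([441.6, 118. ,  19.9,  88.3]))
(374, array([634.8,  32.9,  32.2, 126.4]))
```

View pics/s4.png

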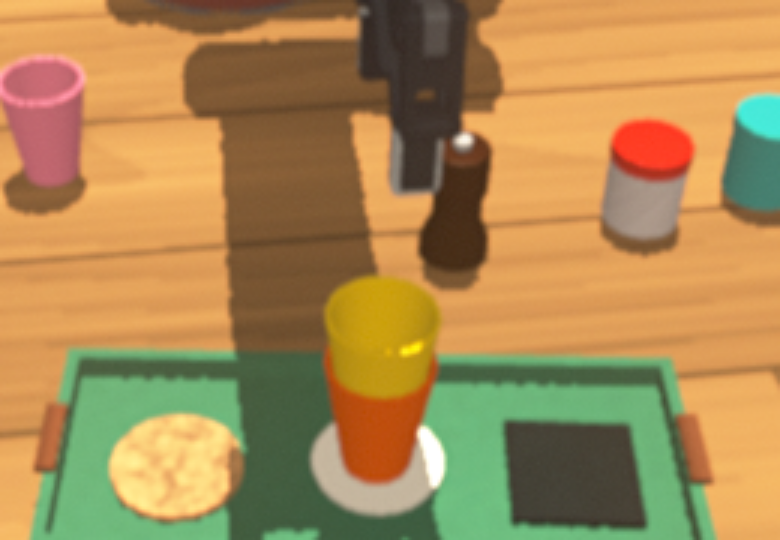

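The yellow cup is nested upright, rim at z≈127 mm as it should be: (382,325) over orange (378,430). Next is the mill.

```bash
python3 -m handwheel '[{"tx":5,"ty":-12,"tz":0,"roll":0},{"tx":10,"ty":-24,"tz":0,"roll":0},{"tx":13,"ty":-30,"tz":0,"roll":0},{"tx":13,"ty":-30,"tz":0,"roll":0},{"tx":13,"ty":-30,"tz":0,"roll":0},{"tx":13,"ty":-30,"tz":0,"roll":0},{"tx":10,"ty":-22,"tz":0,"roll":0},{"tx":7,"ty":-15,"tz":0,"roll":0},{"tx":0,"ty":0,"tz":0,"roll":0},{"tx":0,"ty":0,"tz":0,"roll":0},{"tx":0,"ty":0,"tz":0,"roll":0},{"tx":0,"ty":0,"tz":0,"roll":0}]'
python3 -m handwheel '[{"tx":0,"ty":0,"tz":0,"roll":0},{"tx":0,"ty":0,"tz":0,"roll":0},{"tx":0,"ty":0,"tz":0,"roll":0}]'
python3 - <<'E'
from h import *
for i in range(2):
    o=ctrl.get_obs();im,d=optics.get_image("wrist")
P=wcloud(o['tool_pos'],o['tool_rot'],d)
print(o['tool_pos'],circ(P,d>0,(.4425,.116),.088))
E
```

```text
t: 20.78
tool_pos: [0.4424, 0.1167, 0.2325]
tool_rot: [-2.22, -2.221, 0.002]
contact_force: [0.3, 0.6, 0.1]
opening: 0.0852
grip_force: 0.0
t: 21.03
tool_pos: [0.4424, 0.1169, 0.2332]
tool_rot: [-2.221, -2.222, 0.001]
contact_force: [-0.6, 0.3, -0.5]
opening: 0.085
grip_force: 0.0
[0.44233623 0.11693147 0.23324244] (1829, array([440.9, 117.8,  20.3,  88.5]))
```

```bash
python3 -m handwheel '[{"tx":0.4,"ty":-0.8,"tz":20,"roll":0},{"tx":0,"ty":0,"tz":35,"roll":0},{"tx":0,"ty":0,"tz":35,"roll":0},{"tx":0,"ty":0,"tz":35,"roll":0},{"tx":0,"ty":0,"tz":30,"roll":0},{"tx":0,"ty":0,"tz":19,"roll":0},{"tx":0,"ty":0,"tz":10,"roll":0},{"tx":0,"ty":0,"tz":0,"roll":0},{"tx":0,"ty":0,"tz":0,"roll":0},{"tx":0,"ty":0,"tz":0,"roll":0},{"tx":0,"ty":0,"tz":0,"roll":0},{"tx":0,"ty":0,"tz":0,"roll":0}]'
python3 -m handwheel '[{"tx":0,"ty":0,"tz":0,"roll":0},{"tx":0,"ty":0,"tz":0,"roll":0},{"tx":0,"ty":0,"tz":0,"roll":0},{"tx":0,"ty":0,"tz":0,"roll":0},{"tx":0,"ty":0,"tz":0,"roll":0},{"tx":0,"ty":0,"tz":0,"roll":0},{"tx":0,"ty":0,"tz":0,"roll":0},{"tx":0,"ty":0,"tz":0,"roll":0},{"tx":0,"ty":0,"tz":0,"roll":0},{"tx":0,"ty":0,"tz":0,"roll":0},{"tx":0,"ty":0,"tz":0,"roll":0},{"tx":0,"ty":0,"tz":0,"roll":0}]' 25 30
python3 -m handwheel '[{"tx":0,"ty":0,"tz":-8,"roll":0},{"tx":0,"ty":0,"tz":-20,"roll":0},{"tx":0,"ty":0,"tz":-35,"roll":0},{"tx":0,"ty":0,"tz":-35,"roll":0},{"tx":0,"ty":0,"tz":-35,"roll":0},{"tx":0,"ty":0,"tz":-20,"roll":0},{"tx":0,"ty":0,"tz":-10,"roll":0},{"tx":0,"ty":0,"tz":0,"roll":0},{"tx":0,"ty":0,"tz":0,"roll":0},{"tx":0,"ty":0,"tz":0,"roll":0},{"tx":0,"ty":0,"tz":0,"roll":0}]'
python3 - <<'E'
from h import *
for i in range(2):
    o=ctrl.get_obs();im,d=optics.get_image("wrist")
print(o['tool_pos'])
E
```

```text
t: 22.13
tool_pos: [0.4426, 0.1177, 0.051]
tool_rot: [2.219, 2.221, 0.004]
contact_force: [0.0, -0.2, -0.1]
opening: 0.0847
grip_force: 0.0
t: 23.13
tool_pos: [0.4414, 0.1176, 0.0496]
tool_rot: [2.22, 2.222, 0.0]
contact_force: [-1.5, 0.2, 4.9]
opening: 0.0394
grip_force: 30.3
t: 24.05
tool_pos: [0.4399, 0.1174, 0.2096]
tool_rot: [-2.218, -2.22, 0.006]
contact_force: [0.6, -0.6, -1.2]
opening: 0.0393
grip_force: 30.5
[0.44011206 0.11743482 0.20990556]
```

```bash
python3 -m handwheel '[{"tx":-9,"ty":9,"tz":0,"roll":0},{"tx":-20,"ty":20,"tz":0,"roll":0},{"tx":-25,"ty":25,"tz":0,"roll":0},{"tx":-25,"ty":25,"tz":0,"roll":0},{"tx":-25,"ty":25,"tz":0,"roll":0},{"tx":-25,"ty":25,"tz":0,"roll":0},{"tx":-25,"ty":20,"tz":0,"roll":0},{"tx":-20,"ty":15,"tz":0,"roll":0},{"tx":-15,"ty":12,"tz":0,"roll":0},{"tx":-10,"ty":8,"tz":0,"roll":0},{"tx":0,"ty":0,"tz":0,"roll":0},{"tx":0,"ty":0,"tz":0,"roll":0}]'
python3 -m handwheel '[{"tx":0,"ty":0,"tz":15,"roll":0},{"tx":0,"ty":0,"tz":30,"roll":0},{"tx":0,"ty":0,"tz":35,"roll":0},{"tx":0,"ty":0,"tz":30,"roll":0},{"tx":0,"ty":0,"tz":15,"roll":0},{"tx":0,"ty":0,"tz":8,"roll":0},{"tx":0,"ty":0,"tz":0,"roll":0},{"tx":0,"ty":0,"tz":0,"roll":0},{"tx":0,"ty":0,"tz":0,"roll":0},{"tx":0,"ty":0,"tz":0,"roll":0},{"tx":0,"ty":0,"tz":0,"roll":0},{"tx":0,"ty":0,"tz":0,"roll":0}]'
python3 - <<'E'
from h import *
for i in range(2):
    o=ctrl.get_obs();im,d=optics.get_image("scene")
print(o['tool_pos'])
cv2.imwrite("pics/s5.png",cv2.resize(im[170:350,200:460,::-1],None,fx=3,fy=3))
E
```

```text
t: 25.15
tool_pos: [0.6253, -0.0817, 0.2116]
tool_rot: [-2.22, -2.221, 0.001]
contact_force: [-0.4, 0.5, -1.1]
opening: 0.0393
grip_force: 30.6
t: 26.15
tool_pos: [0.6262, -0.0815, 0.0807]
tool_rot: [2.219, 2.221, 0.002]
contact_force: [0.0, 0.2, -0.7]
opening: 0.0394
grip_force: 30.6
[ 0.62596758 -0.08145403  0.08027796]
```

View pics/s5.png

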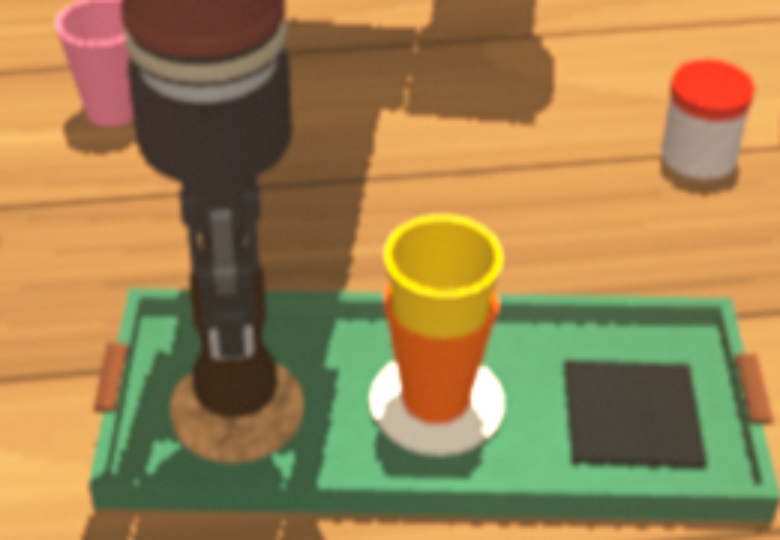

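The mill is held upright over the coaster, foot at (235,390) and coaster at (238,405). Lowering.

```bash
python3 -m handwheel '[{"tx":0,"ty":-1.7,"tz":5,"roll":0},{"tx":0,"ty":0,"tz":5,"roll":0},{"tx":0,"ty":0,"tz":3,"roll":0},{"tx":0,"ty":0,"tz":2,"roll":0},{"tx":0,"ty":0,"tz":0,"roll":0},{"tx":0,"ty":0,"tz":0,"roll":0},{"tx":0,"ty":0,"tz":0,"roll":0}]'| grep -E "pos|force"
python3 -m handwheel '[{"tx":0,"ty":0,"tz":1,"roll":0},{"tx":0,"ty":0,"tz":0,"roll":0},{"tx":0,"ty":0,"tz":0,"roll":0}]'| grep -E "pos|force"
python3 -m handwheel '[{"tx":0,"ty":0,"tz":1,"roll":0},{"tx":0,"ty":0,"tz":0,"roll":0},{"tx":0,"ty":0,"tz":0,"roll":0}]'| grep -E "pos|force"
python3 -m handwheel '[{"tx":0,"ty":0,"tz":1,"roll":0},{"tx":0,"ty":0,"tz":0,"roll":0},{"tx":0,"ty":0,"tz":0,"roll":0}]'| grep -E "pos|force"
```

```text
tool_pos: [0.6239, -0.0813, 0.0644]
contact_force: [-0.3, 0.1, -1.1]
grip_force: 30.6
tool_pos: [0.6238, -0.0813, 0.0634]
contact_force: [0.5, -0.3, -1.3]
grip_force: 30.6
tool_pos: [0.624, -0.0813, 0.0626]
contact_force: [-0.3, -0.4, 0.4]
grip_force: 30.7
tool_pos: [0.6241, -0.0814, 0.0626]
contact_force: [-2.5, 1.1, 5.5]
grip_force: 31.2
```

```bash
python3 -m handwheel '[{"tx":0,"ty":0,"tz":-0.5,"roll":0},{"tx":0,"ty":0,"tz":0,"roll":0},{"tx":0,"ty":0,"tz":0,"roll":0},{"tx":0,"ty":0,"tz":0,"roll":0},{"tx":0,"ty":0,"tz":0,"roll":0},{"tx":0,"ty":0,"tz":0,"roll":0},{"tx":0,"ty":0,"tz":0,"roll":0},{"tx":0,"ty":0,"tz":0,"roll":0},{"tx":0,"ty":0,"tz":0,"roll":0},{"tx":0,"ty":0,"tz":0,"roll":0}]' 85
python3 -m handwheel '[{"tx":0,"ty":0,"tz":-10,"roll":0},{"tx":0,"ty":0,"tz":-25,"roll":0},{"tx":0,"ty":0,"tz":-35,"roll":0},{"tx":0,"ty":0,"tz":-35,"roll":0},{"tx":0,"ty":0,"tz":-35,"roll":0},{"tx":0,"ty":0,"tz":-25,"roll":0},{"tx":0,"ty":0,"tz":-10,"roll":0},{"tx":0,"ty":0,"tz":0,"roll":0},{"tx":0,"ty":0,"tz":0,"roll":0}]'
python3 -m handwheel '[{"tx":20,"ty":-12,"tz":0,"roll":0},{"tx":30,"ty":-18,"tz":0,"roll":0},{"tx":34,"ty":-20,"tz":0,"roll":0},{"tx":34,"ty":-20,"tz":0,"roll":0},{"tx":34,"ty":-20,"tz":0,"roll":0},{"tx":34,"ty":-20,"tz":0,"roll":0},{"tx":34,"ty":-20,"tz":0,"roll":0},{"tx":34,"ty":-20,"tz":0,"roll":0},{"tx":34,"ty":-20,"tz":0,"roll":0},{"tx":25,"ty":-17,"tz":0,"roll":0},{"tx":15,"ty":-11,"tz":0,"roll":0},{"tx":9,"ty":-6,"tz":0,"roll":0}]'
python3 -m handwheel '[{"tx":0,"ty":0,"tz":0,"roll":0},{"tx":0,"ty":0,"tz":0,"roll":0},{"tx":0,"ty":0,"tz":0,"roll":0},{"tx":0,"ty":0,"tz":0,"roll":0},{"tx":0,"ty":0,"tz":0,"roll":0}]'
python3 - <<'E'
from h import *
for i in range(2):
    o=ctrl.get_obs();im,d=optics.get_image("wrist")
P=wcloud(o['tool_pos'],o['tool_rot'],d)
print(o['tool_pos'],circ(P,d>0,(.4205,.256),.064))
for n in("scene","top"):
    i2,d=optics.get_image(n);P=cloud(n,d);print(n,'mill',circ(P,d>0,(.624,-.082),.101),'cup',circ(P,d>0,(.635,.033),.127))
cv2.imwrite("pics/w3.png",im[:,:,::-1])
E
```

```text
t: 28.42
tool_pos: [0.6237, -0.0813, 0.0618]
tool_rot: [2.22, 2.223, -0.0]
contact_force: [0.3, 0.5, -0.8]
opening: 0.0848
grip_force: 0.0
t: 29.17
tool_pos: [0.6235, -0.0812, 0.2363]
tool_rot: [-2.22, -2.222, 0.0]
contact_force: [0.7, -0.1, -0.5]
opening: 0.0853
grip_force: 0.0
t: 30.17
tool_pos: [0.4166, 0.2566, 0.2334]
tool_rot: [-2.216, -2.224, 0.008]
contact_force: [-0.3, -1.3, -1.3]
opening: 0.0852
grip_force: 0.0
t: 30.58
tool_pos: [0.42, 0.2546, 0.2366]
tool_rot: [2.222, 2.221, -0.001]
contact_force: [0.8, 0.5, -0.2]
opening: 0.0851
grip_force: 0.0
[0.41998377 0.25475412 0.2367162 ] (3094, array([419. , 257.1,  28.3,  64.4]))
scene mill (383, array([626.5, -82. ,  20.8, 101.9])) cup (373, array([635.1,  32.4,  31.9, 126.2]))
top mill (250, array([622.9, -82.8,  20.1, 101.9])) cup (167, array([632.6,  31.4,  30.9, 126.8]))
```

View pics/w3.png

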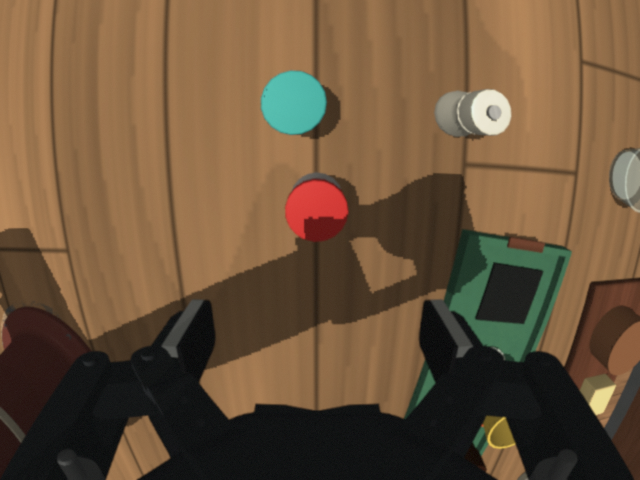

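The red lid is at (317,210), turquoise at (294,102) and the white mill at (490,112), so the tool is over the right tin.

```bash
python3 -m handwheel '[{"tx":1.2,"ty":0,"tz":20,"roll":0},{"tx":0,"ty":0,"tz":35,"roll":0},{"tx":0,"ty":0,"tz":35,"roll":0},{"tx":0,"ty":0,"tz":35,"roll":0},{"tx":0,"ty":0,"tz":35,"roll":0},{"tx":0,"ty":0,"tz":25,"roll":0},{"tx":0,"ty":0,"tz":13,"roll":0},{"tx":0,"ty":0,"tz":6,"roll":0},{"tx":0,"ty":0,"tz":0,"roll":0},{"tx":0,"ty":0,"tz":0,"roll":0},{"tx":0,"ty":0,"tz":0,"roll":0},{"tx":0,"ty":0,"tz":0,"roll":0}]'
python3 -m handwheel '[{"tx":0,"ty":0,"tz":0,"roll":0},{"tx":0,"ty":0,"tz":0,"roll":0},{"tx":0,"ty":0,"tz":0,"roll":0},{"tx":0,"ty":0,"tz":0,"roll":0},{"tx":0,"ty":0,"tz":0,"roll":0},{"tx":0,"ty":0,"tz":0,"roll":0},{"tx":0,"ty":0,"tz":0,"roll":0},{"tx":0,"ty":0,"tz":0,"roll":0},{"tx":0,"ty":0,"tz":0,"roll":0},{"tx":0,"ty":0,"tz":0,"roll":0},{"tx":0,"ty":0,"tz":0,"roll":0},{"tx":0,"ty":0,"tz":0,"roll":0}]' 40 40
python3 -m handwheel '[{"tx":0,"ty":0,"tz":-8,"roll":0},{"tx":0,"ty":0,"tz":-20,"roll":0},{"tx":0,"ty":0,"tz":-35,"roll":0},{"tx":0,"ty":0,"tz":-35,"roll":0},{"tx":0,"ty":0,"tz":-20,"roll":0},{"tx":0,"ty":0,"tz":-10,"roll":0},{"tx":0,"ty":0,"tz":0,"roll":0},{"tx":0,"ty":0,"tz":0,"roll":0},{"tx":0,"ty":0,"tz":0,"roll":0},{"tx":0,"ty":0,"tz":0,"roll":0}]'
python3 - <<'E'
from h import *
for i in range(2):
    o=ctrl.get_obs();im,d=optics.get_image("wrist")
print(o['tool_pos'])
E
```

```text
t: 31.78
tool_pos: [0.4207, 0.2573, 0.0346]
tool_rot: [2.219, 2.222, 0.005]
contact_force: [-0.5, 0.5, -0.3]
opening: 0.0846
grip_force: 0.0
t: 32.78
tool_pos: [0.4199, 0.257, 0.0338]
tool_rot: [2.22, 2.222, 0.001]
contact_force: [-2.3, -0.2, 6.1]
opening: 0.0547
grip_force: 41.9
t: 33.62
tool_pos: [0.418, 0.2561, 0.1581]
tool_rot: [-2.219, -2.221, 0.007]
contact_force: [0.6, -0.3, -2.6]
opening: 0.0547
grip_force: 43.1
[0.41814073 0.25617224 0.15835848]
```

```bash
python3 -m handwheel '[{"tx":-5,"ty":10,"tz":0,"roll":0},{"tx":-10,"ty":20,"tz":0,"roll":0},{"tx":-13,"ty":28,"tz":0,"roll":0},{"tx":-13,"ty":28,"tz":0,"roll":0},{"tx":-13,"ty":28,"tz":0,"roll":0},{"tx":-13,"ty":28,"tz":0,"roll":0},{"tx":-13,"ty":28,"tz":0,"roll":0},{"tx":-13,"ty":28,"tz":0,"roll":0},{"tx":-10,"ty":20,"tz":0,"roll":0},{"tx":-7,"ty":12,"tz":0,"roll":0},{"tx":-3,"ty":6,"tz":0,"roll":0},{"tx":0,"ty":0,"tz":0,"roll":0}]'
python3 -m handwheel '[{"tx":0,"ty":0,"tz":0,"roll":0},{"tx":0,"ty":0,"tz":0,"roll":0},{"tx":0,"ty":0,"tz":15,"roll":0},{"tx":0,"ty":0,"tz":25,"roll":0},{"tx":0,"ty":0,"tz":25,"roll":0},{"tx":0,"ty":0,"tz":15,"roll":0},{"tx":0,"ty":0,"tz":8,"roll":0},{"tx":0,"ty":0,"tz":0,"roll":0},{"tx":0,"ty":0,"tz":0,"roll":0},{"tx":0,"ty":0,"tz":0,"roll":0},{"tx":0,"ty":0,"tz":0,"roll":0},{"tx":0,"ty":0,"tz":0,"roll":0}]'
python3 - <<'E'
from h import *
for i in range(2):
    o=ctrl.get_obs();im,d=optics.get_image("scene")
print(o['tool_pos'])
cv2.imwrite("pics/s6.png",cv2.resize(im[170:350,240:500,::-1],None,fx=3,fy=3))
E
```

```text
t: 34.72
tool_pos: [0.6566, 0.1426, 0.1599]
tool_rot: [-2.222, -2.221, 0.001]
contact_force: [0.4, -0.3, -2.0]
opening: 0.0546
grip_force: 43.1
t: 35.72
tool_pos: [0.6567, 0.1441, 0.0747]
tool_rot: [2.219, 2.221, 0.004]
contact_force: [-0.1, 0.3, -2.4]
opening: 0.0548
grip_force: 43.1
[0.65642449 0.14405397 0.07431893]
```

View pics/s6.png

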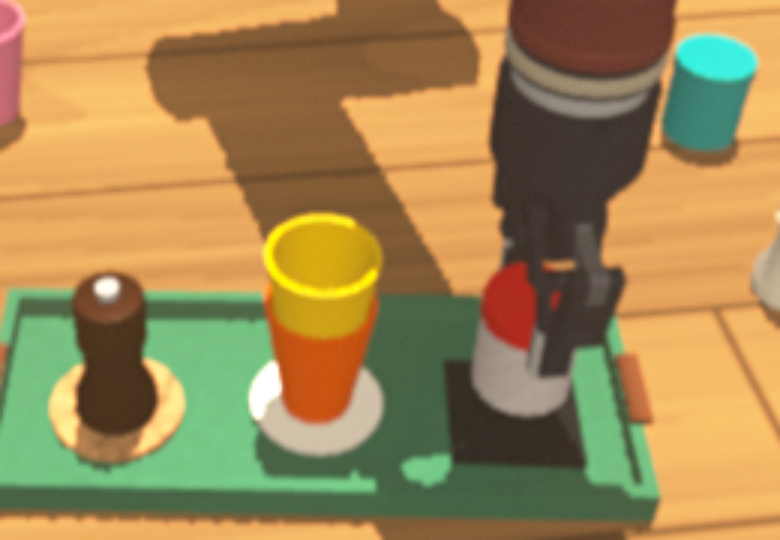

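The tin is upright over the black plate, foot at (522,385) and plate at (515,410). The mill stands in the middle of the cork and the cups are nested. Lowering.

```bash
python3 -m handwheel '[{"tx":-1.3,"ty":-1.5,"tz":8,"roll":0},{"tx":0,"ty":0,"tz":8,"roll":0},{"tx":0,"ty":0,"tz":5,"roll":0},{"tx":0,"ty":0,"tz":3,"roll":0},{"tx":0,"ty":0,"tz":1,"roll":0},{"tx":0,"ty":0,"tz":0,"roll":0},{"tx":0,"ty":0,"tz":0,"roll":0},{"tx":0,"ty":0,"tz":0,"roll":0}]'| grep -E "pos|force"
python3 -m handwheel '[{"tx":0,"ty":0,"tz":1,"roll":0},{"tx":0,"ty":0,"tz":0,"roll":0},{"tx":0,"ty":0,"tz":0,"roll":0}]'| grep -E "pos|force"
python3 -m handwheel '[{"tx":0,"ty":0,"tz":1,"roll":0},{"tx":0,"ty":0,"tz":0,"roll":0},{"tx":0,"ty":0,"tz":0,"roll":0}]'| grep -E "pos|force"
python3 -m handwheel '[{"tx":0,"ty":0,"tz":1,"roll":0},{"tx":0,"ty":0,"tz":0,"roll":0},{"tx":0,"ty":0,"tz":0,"roll":0}]'| grep -E "pos|force"
```

```text
tool_pos: [0.6541, 0.1427, 0.0477]
contact_force: [0.4, -0.6, -2.4]
grip_force: 43.2
tool_pos: [0.6542, 0.1427, 0.0469]
contact_force: [0.8, -0.2, -2.3]
grip_force: 43.1
tool_pos: [0.6542, 0.1427, 0.0468]
contact_force: [-3.8, -0.8, 4.2]
grip_force: 43.5
tool_pos: [0.6544, 0.1427, 0.0469]
contact_force: [-6.1, -1.7, 9.6]
grip_force: 44.0
```

```bash
python3 -m handwheel '[{"tx":0,"ty":0,"tz":-1.5,"roll":0},{"tx":0,"ty":0,"tz":0,"roll":0},{"tx":0,"ty":0,"tz":0,"roll":0},{"tx":0,"ty":0,"tz":0,"roll":0},{"tx":0,"ty":0,"tz":0,"roll":0},{"tx":0,"ty":0,"tz":0,"roll":0},{"tx":0,"ty":0,"tz":0,"roll":0},{"tx":0,"ty":0,"tz":0,"roll":0},{"tx":0,"ty":0,"tz":0,"roll":0},{"tx":0,"ty":0,"tz":0,"roll":0}]' 85
python3 -m handwheel '[{"tx":0,"ty":0,"tz":-10,"roll":0},{"tx":0,"ty":0,"tz":-25,"roll":0},{"tx":0,"ty":0,"tz":-35,"roll":0},{"tx":0,"ty":0,"tz":-35,"roll":0},{"tx":0,"ty":0,"tz":-35,"roll":0},{"tx":0,"ty":0,"tz":-35,"roll":0},{"tx":0,"ty":0,"tz":-15,"roll":0},{"tx":0,"ty":0,"tz":0,"roll":0},{"tx":0,"ty":0,"tz":0,"roll":0},{"tx":0,"ty":0,"tz":0,"roll":0}]'
python3 -m handwheel '[{"tx":20,"ty":-20,"tz":0,"roll":0},{"tx":25,"ty":-30,"tz":0,"roll":0},{"tx":25,"ty":-30,"tz":0,"roll":0},{"tx":25,"ty":-30,"tz":0,"roll":0},{"tx":25,"ty":-30,"tz":0,"roll":0},{"tx":20,"ty":-20,"tz":0,"roll":0},{"tx":0,"ty":0,"tz":0,"roll":0},{"tx":0,"ty":0,"tz":0,"roll":0},{"tx":0,"ty":0,"tz":0,"roll":0}]'
python3 - <<'E'
from h import *
for n in("scene","top"):
    im,d=optics.get_image(n);P=cloud(n,d);cv2.imwrite(f"pics/{n}9.png",im[:,:,::-1])
    for k,c,h in[("tin",(.655,.142),.077),("mill",(.624,-.082),.101),("cup",(.635,.033),.127)]:print(n,k,circ(P,d>0,c,h))
E
```

```text
t: 38.07
tool_pos: [0.654, 0.1427, 0.0463]
tool_rot: [2.22, 2.223, 0.0]
contact_force: [0.1, 1.0, 0.2]
opening: 0.085
grip_force: 0.0
t: 38.9
tool_pos: [0.6529, 0.1425, 0.2338]
tool_rot: [-2.219, -2.221, 0.005]
contact_force: [-1.0, 0.5, -0.3]
opening: 0.0849
grip_force: 0.0
t: 39.65
tool_pos: [0.4935, 0.2819, 0.2342]
tool_rot: [-2.22, -2.222, 0.005]
contact_force: [0.0, -0.4, 0.2]
opening: 0.0853
grip_force: 0.0
scene tin (745, array([656.3, 141. ,  28.7,  77.9]))
scene mill (386, array([625.8, -82.4,  20.4, 101.8]))
scene cup (373, array([635.2,  31.8,  31.7, 126.3]))
top tin (471, array([652.5, 140.6,  28.5,  77.5]))
top mill (250, array([622.3, -82.5,  19.9, 102. ]))
top cup (163, array([632.2,  31. ,  30.6, 126.8]))
```

View pics/top9.png

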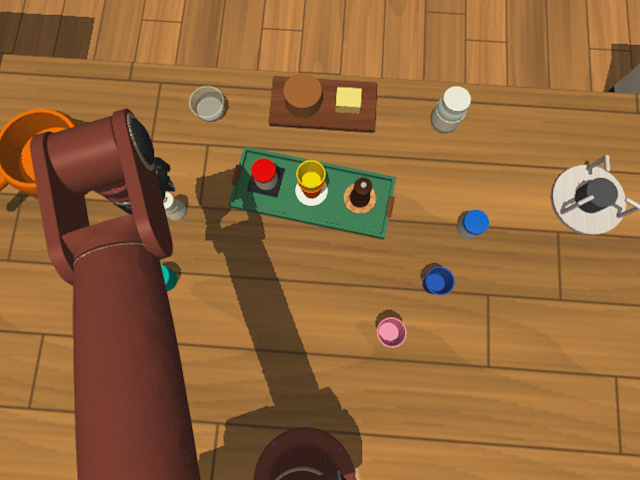

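The top view shows the red tin on the black plate (264,172), the nested cups on the saucer (311,180) and the mill on the cork (362,192). All three sit within about 2 mm of centre, the look-alikes are untouched, and the arm is clear.

```bash
python3 -c "
from station import ctrl
print(ctrl.finish_job())"
```

```text
the job is handed in; nothing more can be done
None
```

The caddy is laid and the job is handed in at about 40 s: the yellow cup rests loosely in the orange cup on the saucer, the red tin is on the black plate and the dark mill is on the coaster, each within about 2 mm of centre by camera, and I did not touch any of the look-alikes.

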